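# Press a ring light's lens tiles home

## Robot

A 6-joint arm with a two-finger parallel gripper is mounted at the origin on the work surface. World frame = base frame: x ahead of the robot, y to its left, z up, the work surface at z = 0. Lengths are in m, angles in rad, forces in N, time in s.
With the tool pointing down it reaches from about 0.35 to 0.975 m from the base axis. Payload 4.9 kg.
Tool frame: the origin (TCP) lies midway between the tips of the shut fingers; the grasp point (between the pads) lies 19 mm behind it; z points along the fingers, y is the direction in which the jaws open and shut (so a half turn about z gives the same grasp; the last joint's range is limited). The gripper opens to 85 mm and grips with 20 to 120 N. Pads are 22 mm wide; open, the fingers measure 114 mm over their backs; the gripper's body (76 mm by 85 mm) begins 54 mm behind the grasp point. The pads swing forward as they close: fully open they stand 13 mm farther back than shut.
Start: joints at [-1.322, 0.053, 1.613, -0, 1.476, -0.119], TCP at [0.225, -0.583, 0.231] pointing down, gripper open.
Joint ranges: [-3.01, 3.01], [-1.01, 2.22], [0.06, 2.58], [-1.02, 4.17], [0.09, 2.62], [-3.14, 3.14]. Speed limits (rad/s): [2.57, 2.57, 3.14, 3.14, 3.14, 3.14].

## Interface

Orientations are given as a rotation vector (axis times angle).
In Python, from station import ctrl gives the robot as it stands.
- The arm moves only by the shell command python3 -m jog 'ROWS' [FORCE]. ROWS is JSON, one flat list of numbers, 7 for each row, row after row: the opening, from 0 (shut) to 1 (fully open), then the shift along the tool's x, y, z in m, then the turn, a rotation vector about the tool's x, y, z in degrees. A call has 1 to 10 rows; each row shifts and turns the commanded pose from where the row before left it, along the tool's axes as they then stand; what a row does not reach is not made up. A row lasts 1/8 s, in which the tool goes at most 62.5 mm and 10.7 degrees, less where a joint would pass 70% of its speed; a pose out of reach is approached as far as the arm can. A call with a gripper value outside its range is refused whole. The fingers move at their own pace and stop on an object; FORCE is the grip in N (left out, the last holds). Time passes only in rows, so rows that do not move let the fingers close. It gives the time, the measured TCP pose, the force and the opening at its end, in the units of the state.
- ctrl.get_obs(): the state, without advancing time (a new reading comes with each control period).
- ctrl.get_image(name): name is "scene" or "top" or "wrist"; returns a dict with "image" (420x560x3 uint8, blue, green, red), "camera_matrix" (3x3 intrinsics, pixels), "rvec" (rotation vector, rad) and "tvec" (3), from world to camera coordinates, as OpenCV has them; the wrist camera has in their place "mount" (4x4, takes a point from camera to tool coordinates, whose origin is the TCP and whose axes are the flange's). Camera axes: x right, y down, z forward; pixel columns grow to the right and rows downward; lengths in m; the calibration is good to about 2 mm. A picture is of the moment at which its call begins: read the wrist's pose just before it. There is no depth.
- ctrl.finish_job(): hands the job in, once; it reports no verdict.
Trained networks look in a picture, given as the dict that the camera call returned (one of the last four; its "shot" number tells which), for a name from the list of things; names that differ only in an ending like _2 or _b are one class to them, and where a whole thing is asked for, a point or a joint stands for the part that bears it (a point fixed in the world has none). Each returns a list of dicts, best first, with "p" (0 to 1); they miss things now and then, are a little off and sometimes report something else, mostly with a low value. They report only what shows in the picture. A call takes as long as a camera call.
- ctrl.boxes_of(target, picture): "box" ([centre column, centre row, width, height] in pixels, round what is visible of it).
The state is a dict: "t": time; "q": joint angles; "dq": joint speeds; "effort": joint torques, N m; "tool_pos": TCP position; "tool_rot": TCP orientation; "contact_force": force on the tool from outside, world axes, zero at the start; "wrist_torque": the same for the moment, N m; "opening": finger opening in m.
Only numpy, scipy, OpenCV 4.12 (cv2) and the standard library are available. Lean on these libraries where they do the work, as an engineer would, in place of code of your own. Each camera call takes 0.05 s, during which the arm holds its last target. There are 200 camera calls.

## Task

The white lens tiles of the ring light have sprung up at one end. Trace the row with your fingertips, starting at the tile beside the power box and following the ring round to the last one, so that each tile in turn is pressed down flush with the rims. Press gently, do not pick up or shove the light or prise up a tile, and leave the other things where they are.

Things in the scene. Friction and masses are not known exactly. Their poses are not given: they have to be found in the camera images.
- light: Black ring light, loose, face up: radius 73 to 122 mm, rims 25 mm high, 1.2 kg, facing any way. Origin: centre of its underside, z up. Seven white lens tiles in one row fill its arc from 0 deg (its x axis) counter-clockwise from above to 224 deg, 32 deg each, centre line at radius 97.5 mm, 38 mm wide, 4 mm thick; the rest is a bare black arc
- power_box (a point): Top of the black power box on the ring at -19 deg, right before tile 1: box 60 (radial) x 44 x 42 mm high, with a small steel dial up to 48 mm. Point: centre of the box's top, 100 mm from the ring's centre. A short steel stand stud sticks 26 mm outward from the ring at -70 deg
- lens1 (a joint): Tile 1 (beside the power box), ring angle 0 to 32 deg. Hooked (hinged) at rim level at its clockwise end; the other end stands up. Value in rad: 0 = flush with the rims, 0.10 to 0.20 at the start (free end 5 to 11 mm up). It bottoms at 0. No spring: stays where pushed; takes about 0.4 N at the free end, more near the hook
- mid1 (a point): Middle of the top face of tile 1: 97.5 mm from the ring's centre at 16 deg; moves with the tile; 25 mm above the table when the tile is flush
- lens2 (a joint): Tile 2 (in the row), ring angle 32 to 64 deg. Hooked (hinged) at rim level at its clockwise end; the other end stands up. Value in rad: 0 = flush with the rims, 0.10 to 0.20 at the start (free end 5 to 11 mm up). It bottoms at 0. No spring: stays where pushed; takes about 0.4 N at the free end, more near the hook
- mid2 (a point): Middle of the top face of tile 2: 97.5 mm from the ring's centre at 48 deg; moves with the tile; 25 mm above the table when the tile is flush
- lens3 (a joint): Tile 3 (in the row), ring angle 64 to 96 deg. Hooked (hinged) at rim level at its clockwise end; the other end stands up. Value in rad: 0 = flush with the rims, 0.10 to 0.20 at the start (free end 5 to 11 mm up). It bottoms at 0. No spring: stays where pushed; takes about 0.4 N at the free end, more near the hook
- mid3 (a point): Middle of the top face of tile 3: 97.5 mm from the ring's centre at 80 deg; moves with the tile; 25 mm above the table when the tile is flush
- lens4 (a joint): Tile 4 (in the row), ring angle 96 to 128 deg. Hooked (hinged) at rim level at its clockwise end; the other end stands up. Value in rad: 0 = flush with the rims, 0.10 to 0.20 at the start (free end 5 to 11 mm up). It bottoms at 0. No spring: stays where pushed; takes about 0.4 N at the free end, more near the hook
- mid4 (a point): Middle of the top face of tile 4: 97.5 mm from the ring's centre at 112 deg; moves with the tile; 25 mm above the table when the tile is flush
- lens5 (a joint): Tile 5 (in the row), ring angle 128 to 160 deg. Hooked (hinged) at rim level at its clockwise end; the other end stands up. Value in rad: 0 = flush with the rims, 0.10 to 0.20 at the start (free end 5 to 11 mm up). It bottoms at 0. No spring: stays where pushed; takes about 0.4 N at the free end, more near the hook
- mid5 (a point): Middle of the top face of tile 5: 97.5 mm from the ring's centre at 144 deg; moves with the tile; 25 mm above the table when the tile is flush
- lens6 (a joint): Tile 6 (in the row), ring angle 160 to 192 deg. Hooked (hinged) at rim level at its clockwise end; the other end stands up. Value in rad: 0 = flush with the rims, 0.10 to 0.20 at the start (free end 5 to 11 mm up). It bottoms at 0. No spring: stays where pushed; takes about 0.4 N at the free end, more near the hook
- mid6 (a point): Middle of the top face of tile 6: 97.5 mm from the ring's centre at 176 deg; moves with the tile; 25 mm above the table when the tile is flush
- lens7 (a joint): Tile 7 (last), ring angle 192 to 224 deg. Hooked (hinged) at rim level at its clockwise end; the other end stands up. Value in rad: 0 = flush with the rims, 0.10 to 0.20 at the start (free end 5 to 11 mm up). It bottoms at 0. No spring: stays where pushed; takes about 0.4 N at the free end, more near the hook
- mid7 (a point): Middle of the top face of tile 7: 97.5 mm from the ring's centre at 208 deg; moves with the tile; 25 mm above the table when the tile is flush
- padlock: Brass padlock lying flat inside the ring, body 36 x 40 x 16 mm, origin under the body; leave alone
- thumbscrew: Steel thumbscrew standing head down inside the ring, 20 mm diameter, 26 mm high, origin under its centre; leave alone
- lens_cap: Black disc 52 mm diameter, 9 mm thick, lying just outside the ring's bare arc, origin under its centre; leave alone
- mannequin: Wooden artist's figure on a round foot of 76 mm diameter, 202 mm tall, to the left of the light, origin under the foot; leave standing
- tape_roll: Grey tape roll lying flat, 90 mm diameter, 25 mm high, left of the light; leave alone
- screwdriver: Screwdriver 160 mm long lying right of the light; leave alone
- battery_pack: Black battery pack 70 x 38 x 20 mm lying right of the light; leave alone

How it is judged:
By the outcome, as a careful person would: the job done as asked, in the order asked, and still so for the second after the job is handed in, with the robot touching nothing.
It also fails if it takes over 53 s, if anything falls off the work surface, if the arm or the gripper's body presses on something with over 40 N, if the wrist force passes 120 N, or if a joint passes its speed limit or range.

## Working session

There is one attempt and no reset: what is moved stays moved. The work goes in short steps, Python scripts to look and compute and a shell command to move; the robot and the scene stay as the last step left them, time stands still between calls to the robot, and variables do not carry over. Pictures are saved under pics/ and viewed, about 8 in all and at most 12, crops included, and the job is handed in when it is done.

```bash
ls; mkdir -p pics; python3 - <<'E'
from station import ctrl
import cv2, numpy as np
o=ctrl.get_obs(); print({k:np.round(v,3).tolist() for k,v in o.items()})
for n in ("scene","top"):
    p=ctrl.get_image(n); cv2.imwrite(f"pics/{n}0.png",p["image"])
    print(n,p["camera_matrix"].tolist(),np.round(p["rvec"],4).tolist(),np.round(p["tvec"],4).tolist())
    for t in ("light","power_box","lens1","mid1","mid4","mid7","lens_cap","mannequin","padlock","thumbscrew"):
        print(t,[(np.round(b["box"]).tolist(),round(b["p"],2)) for b in ctrl.boxes_of(t,p)[:3]])
E
```

```text
pics
{'t': 0.0, 'q': [-1.322, 0.053, 1.614, 0.0, 1.476, -0.119], 'dq': [0.001, 0.001, 0.0, 0.001, 0.002, 0.001], 'effort': [0.001, -39.368, -37.017, -0.0, 0.007, -0.0], 'tool_pos': [0.225, -0.583, 0.23], 'tool_rot': [-3.087, -0.574, 0.0], 'contact_force': [0.175, -0.236, -0.193], 'wrist_torque': [0.054, -0.056, -0.003], 'opening': 0.085}
scene [[415.06357657303414, 0.0, 279.4136818004456], [0.0, 415.06357657303414, 212.649651628985], [0.0, 0.0, 1.0]] [0.8885, 2.7153, -0.7697] [0.4686, -0.2796, 1.4305]
light [([288.0, 215.0, 87.0, 80.0], 0.92), ([285.0, 183.0, 22.0, 16.0], 0.51)]
power_box [([288.0, 214.0, 78.0, 80.0], 0.6), ([299.0, 183.0, 20.0, 13.0], 0.55), ([314.0, 192.0, 20.0, 16.0], 0.27)]
lens1 [([323.0, 204.0, 15.0, 20.0], 0.73), ([314.0, 192.0, 20.0, 22.0], 0.68), ([256.0, 202.0, 16.0, 15.0], 0.68)]
mid1 [([260.0, 219.0, 14.0, 16.0], 0.73), ([320.0, 207.0, 10.0, 19.0], 0.71), ([255.0, 200.0, 14.0, 16.0], 0.66)]
mid4 [([260.0, 219.0, 14.0, 16.0], 0.73), ([320.0, 207.0, 10.0, 19.0], 0.71), ([255.0, 200.0, 14.0, 16.0], 0.66)]
mid7 [([260.0, 219.0, 14.0, 16.0], 0.73), ([320.0, 20
[... 583 characters left out ...]
[327.0, 242.0, 23.0, 22.0], 0.92), ([318.0, 200.0, 21.0, 25.0], 0.8), ([268.0, 258.0, 29.0, 26.0], 0.77)]
mid1 [([288.0, 266.0, 28.0, 21.0], 0.95), ([322.0, 199.0, 26.0, 26.0], 0.9), ([267.0, 259.0, 25.0, 24.0], 0.87)]
mid4 [([288.0, 266.0, 28.0, 21.0], 0.95), ([322.0, 199.0, 26.0, 26.0], 0.9), ([267.0, 259.0, 25.0, 24.0], 0.87)]
mid7 [([288.0, 266.0, 28.0, 21.0], 0.95), ([322.0, 199.0, 26.0, 26.0], 0.9), ([267.0, 259.0, 25.0, 24.0], 0.87)]
lens_cap [([253.0, 170.0, 23.0, 25.0], 0.88)]
mannequin [([93.0, 250.0, 56.0, 32.0], 0.89)]
padlock [([297.0, 218.0, 26.0, 26.0], 0.87), ([289.0, 266.0, 25.0, 16.0], 0.72), ([90.0, 252.0, 58.0, 32.0], 0.42)]
thumbscrew [([311.0, 257.0, 24.0, 23.0], 0.67)]
```

```bash
python3 - <<'E'
import cv2
a=cv2.imread("pics/top0.png")
cv2.imwrite("pics/top0c.png",cv2.resize(a[150:300,190:390],None,fx=4,fy=4,interpolation=cv2.INTER_CUBIC))
E
```

```text
(no output)
```

View pics/top0.png

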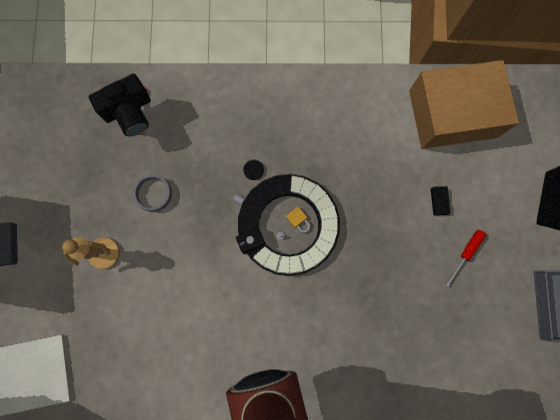

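View pics/top0c.png

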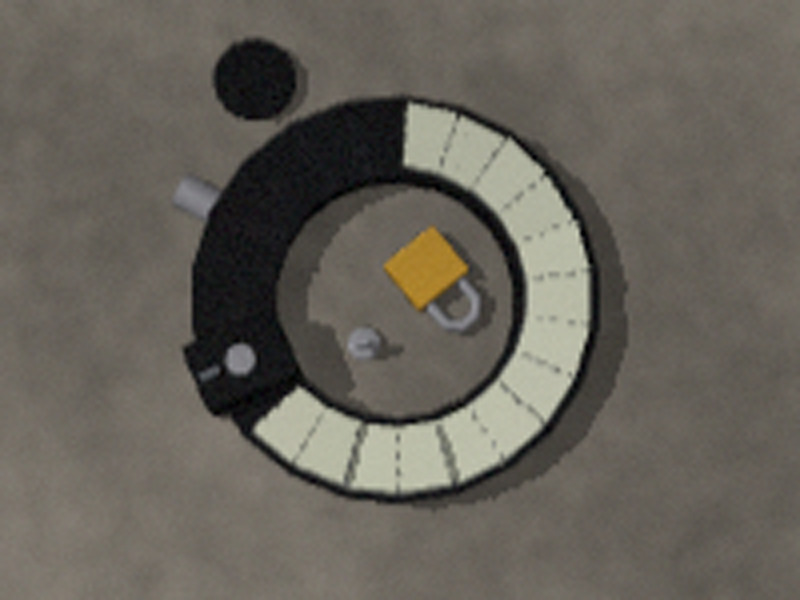

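The top view shows the ring centred near pixel (289, 225). The power box is at its lower left, about (248, 242). Tile 1 starts below the box, and the row runs counter-clockwise along the bottom and right side to the top, ending near (291, 183). The padlock and thumbscrew are inside the ring. I'll fit the ring pose next.

```bash
cat > fit.py <<'E'
import cv2, numpy as np
from scipy.optimize import minimize
def fit(p, x0, white_only=False):
    im=p["image"].astype(int); g=im.max(2); K,r,t=p["camera_matrix"],p["rvec"],p["tvec"]
    S=4
    def proj(pts): return cv2.projectPoints(np.float64(pts),np.float64(r),np.float64(t),np.float64(K),None)[0][:,0]
    def poly(c,a0,a1,r0,r1,z):
        a=np.radians(np.linspace(a0,a1,60)); 
        P=[[c[0]+r1*np.cos(b),c[1]+r1*np.sin(b),z] for b in a]+[[c[0]+r0*np.cos(b),c[1]+r0*np.sin(b),z] for b in a[::-1]]
        return np.round(((proj(P)+.5)*S-.5)*16).astype(np.int32)
    h,w=g.shape
    def render(c):
        m=np.zeros((h*S,w*S),np.float32)
        cv2.fillPoly(m,[poly(c,c[2],c[2]+224,.0785,.1165,.025)],1,shift=4)
        return cv2.resize(m,(w,h),interpolation=cv2.INTER_AREA)
    u,v=proj([[x0[0],x0[1],.025]])[0]
    roi=np.zeros((h,w),bool); roi[max(0,int(v)-62):int(v)+62,max(0,int(u)-66):int(u)+66]=1
    wm=((g>150)&(im.max(2)-im.min(2)<60)&roi).astype(np.float32)
    def cost(c): return np.abs(render(c)-wm).sum()
    best=None
    for d in (-20,0,20):
        s=minimize(cost,[x0[0],x0[1],x0[2]+d],method="Nelder-Mead",options=dict(initial_simplex=[[x0[0],x0[1],x0[2]+d],[x0[0]+.01,x0[1],x0[2]+d],[x0[0],x0[1]+.01,x0[2]+d],[x0[0],x0[1],x0[2]+d+8]],xatol=1e-5,fatol=.05,maxiter=300))
        if best is None or s.fun<best.fun: best=s
    return best.x,best.fun,wm.sum()
E
python3 - <<'E'
from station import ctrl
import cv2,numpy as np
from fit import fit
p=ctrl.get_image("top"); K=p["camera_matrix"];R=cv2.Rodrigues(np.float64(p["rvec"]))[0];t=np.float64(p["tvec"]).ravel()
C=-R.T@t; print("cam",C)
d=R.T@np.linalg.inv(K)@[289,225,1]; x=C+d*(.025-C[2])/d[2]; print(x)
print(fit(p,[x[0],x[1],128]))
p=ctrl.get_image("scene"); print("scene",fit(p,[x[0],x[1],128]))
E
```

```text
cam [0.40134308 0.02331889 1.13772496]
[0.54880525 0.00121931 0.025     ]
(array([5.53002221e-01, 1.90545478e-03, 1.32572359e+02]), np.float64(282.5), np.float32(2287.0))
scene (array([5.51363889e-01, 1.60526790e-03, 1.32200694e+02]), np.float64(205.125), np.float32(1219.0))
```

```bash
python3 -m jog '[0,0.033,-0.036,0.009,0,0,0, 0,0.033,-0.036,0.009,0,0,0, 0,0.033,-0.036,0.009,0,0,0, 0,0.033,-0.036,0.009,0,0,0, 0,0.033,-0.036,0.009,0,0,0, 0,0.033,-0.036,0.009,0,0,0, 0,0.033,-0.036,0.009,0,0,0, 0,0.033,-0.036,0.009,0,0,0, 0,0.033,-0.036,0.009,0,0,0, 0,0.033,-0.036,0.009,0,0,0]' 20; cat > go.py <<'E'
import sys,numpy as np
from scipy.spatial.transform import Rotation as Rn
from station import ctrl
C=np.array([.552,.002]); T0=132.4
def where(ring=None,z=None):
    o=ctrl.get_obs(); R=Rn.from_rotvec(o["tool_rot"]).as_matrix(); p=np.array(o["tool_pos"])
    d=p[:2]-C; phi=np.degrees(np.arctan2(R[1,0],R[0,0]))
    print("t",round(o["t"],2),"pos",np.round(p,4),"r",round(np.hypot(*d),4),"ring",round((np.degrees(np.arctan2(d[1],d[0]))-T0)%360,1),"phi",round(phi,1),"tilt",np.round(R[:,2],3),"F",np.round(o["contact_force"],1),"open",round(o["opening"],4),"q6",round(o["q"][5],2))
    if ring is not None:
        a=np.radians(T0+ring); g=np.r_[C+.0975*np.array([np.cos(a),np.sin(a)]),z]
        print("shift(tool)",np.round(R.T@(g-p),4),"then turn z deg",round((phi-(T0+ring-180)+180)%360-180,1))
if __name__=="__main__": where(*map(float,sys.argv[1:]))
E
python3 go.py 20 0.06
```

```text
t: 2.45
tool_pos: [0.4037, -0.1272, 0.1414]
tool_rot: [3.088, 0.574, 0.002]
contact_force: [0.7, 0.1, 0.9]
opening: -0.0001
t 2.45 pos [ 0.4037 -0.1272  0.1414] r 0.1967 ring 88.7 phi 21.1 tilt [ 0.001 -0.001 -1.   ] F [0.7 0.1 0.9] open -0.0001 q6 0.72
shift(tool) [ 0.1203 -0.1405  0.0814] then turn z deg 48.7
```

```bash
python3 -m jog '[0,0.030,-0.035,0.015,0,0,0, 0,0.030,-0.035,0.015,0,0,0, 0,0.030,-0.035,0.015,0,0,0, 0,0.030,-0.035,0.015,0,0,0, 0,0,0,0,0,0,9.7, 0,0,0,0,0,0,9.7, 0,0,0,0,0,0,9.7, 0,0,0,0,0,0,9.7, 0,0,0,0,0,0,9.7, 0,0,0,0,0,0,0]'; python3 go.py 20 0.045; python3 - <<'E'
from station import ctrl
import cv2
p=ctrl.get_image("wrist"); cv2.imwrite("pics/w1.png",p["image"])
E
```

```text
t: 3.7
tool_pos: [0.4649, 0.0452, 0.0814]
tool_rot: [-3.053, 0.742, -0.0]
contact_force: [-0.6, -0.1, 0.4]
opening: 0.0
t 3.7 pos [0.4649 0.0452 0.0814] r 0.0972 ring 21.2 phi -27.3 tilt [ 0.  0. -1.] F [-0.6 -0.1  0.4] open 0.0 q6 1.98
shift(tool) [-0.0003 -0.0021  0.0364] then turn z deg 0.3
```

View pics/w1.png

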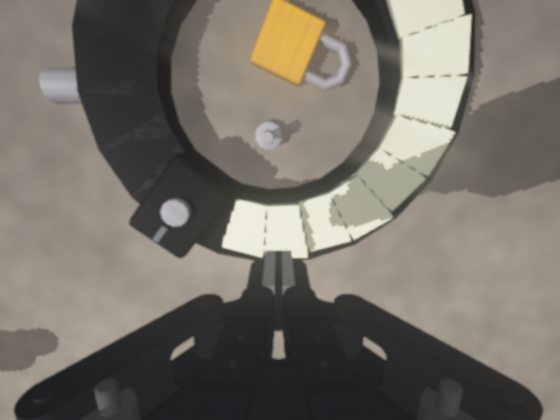

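The wrist view shows the shut tips at (280, 255), just short of tile 1 in the picture, and the box at (180, 205). I'll check the fitted pose by overlaying the model on this picture before descending.

```bash
python3 - <<'E'
from station import ctrl
import cv2,numpy as np
from scipy.spatial.transform import Rotation as Rn
o=ctrl.get_obs(); p=ctrl.get_image("wrist"); K=p["camera_matrix"]
T=np.eye(4);T[:3,:3]=Rn.from_rotvec(o["tool_rot"]).as_matrix();T[:3,3]=o["tool_pos"]
M=np.linalg.inv(T@p["mount"]); r=cv2.Rodrigues(M[:3,:3])[0]
pr=lambda P: cv2.projectPoints(np.float64(P),r,M[:3,3],np.float64(K),None)[0][:,0]
im=p["image"].copy()
def ring(rad,z,a0=0,a1=360,c=(.552,.002)):
    a=np.radians(132.4+np.linspace(a0,a1,120)); return np.c_[c[0]+rad*np.cos(a),c[1]+rad*np.sin(a),0*a+z]
for rad,z,col in ((.122,.025,(0,0,255)),(.073,.025,(0,0,255)),(.122,0,(255,0,255))):
    cv2.polylines(im,[np.int32(pr(ring(rad,z))*1)],False,col,1)
for k in range(8):
    a=np.radians(132.4+32*k); e=[[.552+q*np.cos(a),.002+q*np.sin(a),.025] for q in (.0785,.1165)]
    cv2.polylines(im,[np.int32(pr(e))],False,(0,200,0),1)
q=pr([o["tool_pos"],[*o["tool_pos"][:2],.025]]); print(q)
cv2.circle(im,tuple(int(v) for v in q[1]),3,(255,0,0),-1)
cv2.imwrite("pics/w1o.png",im)
E
```

```text
[[277.19138487 263.56148895]
 [277.43705496 226.89478773]]
```

View pics/w1o.png

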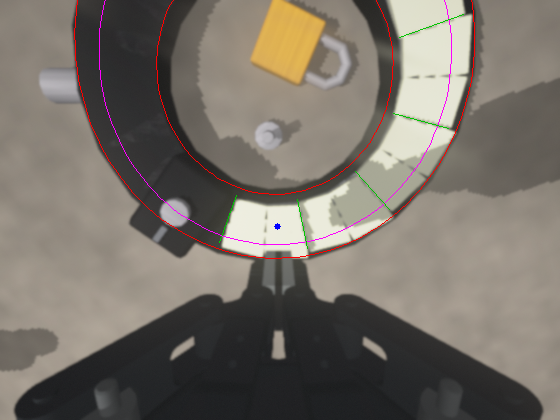

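The overlay matches the picture to 1–2 mm, and the point below the tip (277, 227) lies on tile 1. I'll descend now.

```bash
python3 -m jog '[0,0,0,0.011,0,0,0, 0,0,0,0.011,0,0,0, 0,0,0,0.011,0,0,0, 0,0,0,0.010,0,0,0, 0,0,0,0.004,0,0,0, 0,0,0,0.004,0,0,0, 0,0,0,0.003,0,0,0, 0,0,0,0,0,0,0]'; python3 go.py 21 0.025
python3 -m jog '[0,0,0,0.001,0,0,0, 0,0,0,0.001,0,0,0, 0,0,0,0,0,0,0]'; python3 go.py 21 0.025
```

```text
t: 4.8
tool_pos: [0.4649, 0.0452, 0.0273]
tool_rot: [-3.052, 0.745, -0.0]
contact_force: [0.1, -0.5, -0.6]
opening: -0.0
t 4.8 pos [0.4649 0.0452 0.0273] r 0.0972 ring 21.2 phi -27.4 tilt [ 0.  0. -1.] F [ 0.1 -0.5 -0.6] open -0.0 q6 1.99
shift(tool) [-0.0003 -0.0004  0.0023] then turn z deg -0.8
t: 5.18
tool_pos: [0.4651, 0.0452, 0.0255]
tool_rot: [-3.052, 0.745, -0.001]
contact_force: [-0.0, -0.2, 0.4]
opening: 0.0
t 5.17 pos [0.4651 0.0452 0.0255] r 0.097 ring 21.2 phi -27.4 tilt [ 0.001 -0.    -1.   ] F [-0.  -0.2  0.4] open 0.0 q6 1.99
shift(tool) [-0.0005 -0.0003  0.0005] then turn z deg -0.8
```

```bash
python3 -m jog '[0,0,0,0.0005,0,0,0, 0,0,0,0.0005,0,0,0, 0,0,0,0,0,0,0]'; python3 -m jog '[0,0,0,0.0005,0,0,0, 0,0,0,0,0,0,0]'
```

```text
t: 5.55
tool_pos: [0.4652, 0.0451, 0.0249]
tool_rot: [-3.052, 0.745, -0.001]
contact_force: [-1.6, -0.6, 4.0]
opening: -0.0
t: 5.8
tool_pos: [0.4652, 0.0451, 0.0248]
tool_rot: [3.052, -0.745, 0.0]
contact_force: [-2.3, -0.9, 8.4]
opening: -0.0001
```

Tile 1 bottoms with the tip at z ≈ 24.9 mm, with a force of 4–8 N. I'll hop to tile 2: lift, follow the arc 32°, then press near its free end.

```bash
python3 -m jog '[0,0,0,-0.0105,0,0,0, 0,0,0,-0.0105,0,0,0, 0,0.00095,0.0136,0,0,0,-8, 0,0.00095,0.0136,0,0,0,-8, 0,0.00095,0.0136,0,0,0,-8, 0,0.00095,0.0136,0,0,0,-8, 0,0,0,0.009,0,0,0, 0,0,0,0.005,0,0,0, 0,0,0,0.003,0,0,0, 0,0,0,0.002,0,0,0]'; python3 go.py 53 0.025;  python3 -m jog '[0,0,0,0.001,0,0,0, 0,0,0,0.0005,0,0,0, 0,0,0,0,0,0,0]'; python3 go.py 53 0.025
```

```text
t: 7.05
tool_pos: [0.4539, -0.0072, 0.0255]
tool_rot: [-3.139, -0.125, 0.002]
contact_force: [-2.0, -0.7, 2.5]
opening: -0.0001
t 7.05 pos [ 0.4539 -0.0072  0.0255] r 0.0986 ring 53.0 phi 4.6 tilt [-0.001  0.    -1.   ] F [-2.  -0.7  2.5] open -0.0001 q6 1.31
shift(tool) [0.0011 0.     0.0005] then turn z deg -0.8
t: 7.42
tool_pos: [0.454, -0.0073, 0.0248]
tool_rot: [-3.138, -0.125, 0.002]
contact_force: [-4.5, 1.2, 5.6]
opening: 0.0
t 7.42 pos [ 0.454  -0.0073  0.0248] r 0.0985 ring 53.0 phi 4.6 tilt [-0.001  0.001 -1.   ] F [-4.5  1.2  5.6] open 0.0 q6 1.31
shift(tool) [ 0.001  -0.     -0.0002] then turn z deg -0.8
```

```bash
python3 -m jog '[0,0,0,-0.0105,0,0,0, 0,0,0,-0.0105,0,0,0, 0,0.00095,0.0136,0,0,0,-8, 0,0.00095,0.0136,0,0,0,-8, 0,0.00095,0.0136,0,0,0,-8, 0,0.00095,0.0136,0,0,0,-8, 0,0,0,0,0,0,0, 0,0,0,0,0,0,0, 0,0,0,0.007,0,0,0]'; python3 go.py 85 0.025; python3 - <<'E'
from station import ctrl
from fit import fit
import cv2
p=ctrl.get_image("top"); cv2.imwrite("pics/top1.png",cv2.resize(p["image"][150:300,190:390],None,fx=3,fy=3)); print(fit(p,[.552,.002,132.4]))
E
```

```text
t: 8.55
tool_pos: [0.4734, -0.0578, 0.0387]
tool_rot: [2.983, 0.985, 0.002]
contact_force: [0.2, -0.6, 0.6]
opening: 0.0001
t 8.55 pos [ 0.4734 -0.0578  0.0387] r 0.0987 ring 84.9 phi 36.5 tilt [ 0.001 -0.    -1.   ] F [ 0.2 -0.6  0.6] open 0.0001 q6 0.66
shift(tool) [0.0012 0.0002 0.0137] then turn z deg -0.9
(array([5.53554344e-01, 2.44168757e-03, 1.33116658e+02]), np.float64(1187.0), np.float32(1436.0))
```

View pics/top1.png

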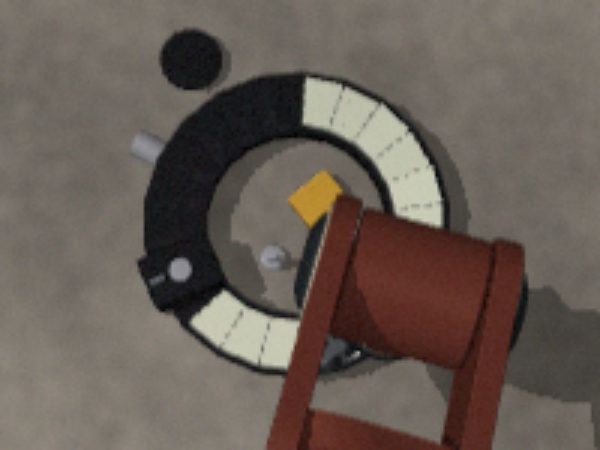

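The light hasn't moved (the fit agrees within 1 mm), and the gaps at tiles 1 and 2 have closed up. Pressing tile 3, then on to tile 4.

```bash
python3 -m jog '[0,0.001,0,0.005,0,0,0, 0,0,0,0.004,0,0,0, 0,0,0,0.003,0,0,0, 0,0,0,0.0012,0,0,0, 0,0,0,0.0008,0,0,0, 0,0,0,0.0005,0,0,0, 0,0,0,0,0,0,0]'; python3 go.py 85 0.025
```

```text
t: 9.48
tool_pos: [0.474, -0.0575, 0.0248]
tool_rot: [-2.983, -0.986, 0.001]
contact_force: [-4.5, 0.7, 7.8]
opening: -0.0002
t 9.47 pos [ 0.474  -0.0575  0.0248] r 0.0981 ring 84.9 phi 36.6 tilt [-0.001  0.    -1.   ] F [-4.5  0.7  7.8] open -0.0002 q6 0.66
shift(tool) [ 0.0006  0.0001 -0.0002] then turn z deg -0.8
```

```bash
python3 -m jog '[0,0,0,-0.0105,0,0,0, 0,0,0,-0.0105,0,0,0, 0,0.00095,0.0136,0,0,0,-8, 0,0.00095,0.0136,0,0,0,-8, 0,0.00095,0.0136,0,0,0,-8, 0,0.00095,0.0136,0,0,0,-8, 0,0,0,0,0,0,0, 0,0,0,0,0,0,0, 0,0,0,0.007,0,0,0]'; python3 go.py 117 0.025
python3 -m jog '[0,0.0005,0,0.005,0,0,0, 0,0,0,0.004,0,0,0, 0,0,0,0.003,0,0,0, 0,0,0,0.0010,0,0,0, 0,0,0,0.0005,0,0,0, 0,0,0,0.0004,0,0,0, 0,0,0,0,0,0,0]'; python3 go.py 117 0.025
```

```text
t: 10.6
tool_pos: [0.5168, -0.0901, 0.0381]
tool_rot: [2.596, 1.768, 0.001]
contact_force: [-0.1, -0.7, 0.0]
opening: 0.0
t 10.6 pos [ 0.5168 -0.0901  0.0381] r 0.0986 ring 116.7 phi 68.5 tilt [ 0.001 -0.    -1.   ] F [-0.1 -0.7  0. ] open 0.0 q6 0.06
shift(tool) [0.0011 0.0005 0.0131] then turn z deg -0.9
t: 11.48
tool_pos: [0.5166, -0.0896, 0.0248]
tool_rot: [-2.595, -1.769, 0.001]
contact_force: [-4.7, 1.4, 7.6]
opening: -0.0006
t 11.47 pos [ 0.5166 -0.0896  0.0248] r 0.0982 ring 116.5 phi 68.6 tilt [-0.001  0.    -1.   ] F [-4.7  1.4  7.6] open -0.0006 q6 0.06
shift(tool) [ 0.0007  0.0008 -0.0002] then turn z deg -0.8
```

```bash
python3 -m jog '[0,0,0,-0.0105,0,0,0, 0,0,0,-0.0105,0,0,0, 0,0.0012,0.0138,0,0,0,-8, 0,0.0012,0.0138,0,0,0,-8, 0,0.0012,0.0138,0,0,0,-8, 0,0.0012,0.0138,0,0,0,-8, 0,0,0,0,0,0,0, 0,0,0,0,0,0,0, 0,0,0,0.007,0,0,0]'; python3 go.py 149 0.025
python3 -m jog '[0,0.0005,0.0005,0.005,0,0,0, 0,0,0,0.004,0,0,0, 0,0,0,0.003,0,0,0, 0,0,0,0.0010,0,0,0, 0,0,0,0.0005,0,0,0, 0,0,0,0.0004,0,0,0, 0,0,0,0,0,0,0]'; python3 go.py 149 0.025
```

```text
t: 12.6
tool_pos: [0.5715, -0.0942, 0.0383]
tool_rot: [2.008, 2.415, 0.001]
contact_force: [0.8, -0.3, 0.3]
opening: -0.0
t 12.6 pos [ 0.5715 -0.0942  0.0383] r 0.0981 ring 149.1 phi 100.5 tilt [ 0.001 -0.    -1.   ] F [ 0.8 -0.3  0.3] open -0.0 q6 -0.48
shift(tool) [ 0.0006 -0.0002  0.0133] then turn z deg -0.9
t: 13.48
tool_pos: [0.5717, -0.0934, 0.0249]
tool_rot: [-2.007, -2.416, 0.001]
contact_force: [-4.1, 0.9, 6.9]
opening: 0.0003
t 13.47 pos [ 0.5717 -0.0934  0.0249] r 0.0974 ring 149.3 phi 100.6 tilt [-0.001  0.    -1.   ] F [-4.1  0.9  6.9] open 0.0003 q6 -0.47
shift(tool) [-0.0001 -0.0005 -0.0001] then turn z deg -0.8
```

```bash
python3 -m jog '[0,0,0,-0.0105,0,0,0, 0,0,0,-0.0105,0,0,0, 0,0.0012,0.0138,0,0,0,-8, 0,0.0012,0.0138,0,0,0,-8, 0,0.0012,0.0138,0,0,0,-8, 0,0.0012,0.0138,0,0,0,-8, 0,0,0,0,0,0,0, 0,0,0,0,0,0,0, 0,0,0,0.007,0,0,0]'; python3 go.py 181 0.025
```

```text
t: 14.6
tool_pos: [0.6206, -0.0685, 0.0385]
tool_rot: [1.265, 2.874, 0.0]
contact_force: [0.3, -0.5, 0.2]
opening: 0.0002
t 14.6 pos [ 0.6206 -0.0685  0.0385] r 0.0984 ring 181.8 phi 132.5 tilt [ 0.001 -0.    -1.   ] F [ 0.3 -0.5  0.2] open 0.0002 q6 -0.97
shift(tool) [ 0.0009 -0.0014  0.0135] then turn z deg -0.9
```

```bash
python3 -m jog '[0,0.001,-0.001,0.005,0,0,0, 0,0,0,0.004,0,0,0, 0,0,0,0.003,0,0,0, 0,0,0,0.0012,0,0,0, 0,0,0,0.0006,0,0,0, 0,0,0,0.0004,0,0,0, 0,0,0,0,0,0,0]'; python3 go.py 181 0.025
python3 -m jog '[0,0,0,-0.0105,0,0,0, 0,0,0,-0.0105,0,0,0, 0,0.0011,0.0136,0,0,0,-8, 0,0.0011,0.0136,0,0,0,-8, 0,0.0011,0.0136,0,0,0,-8, 0,0.0011,0.0136,0,0,0,-8, 0,0,0,0,0,0,0, 0,0,0,0,0,0,0, 0,0,0,0.007,0,0,0]'; python3 go.py 213 0.025
```

```text
t: 15.48
tool_pos: [0.6187, -0.0681, 0.0249]
tool_rot: [-1.263, -2.875, 0.001]
contact_force: [-3.6, 0.2, 8.5]
opening: 0.0002
t 15.47 pos [ 0.6187 -0.0681  0.0249] r 0.0968 ring 181.2 phi 132.6 tilt [-0.001 -0.    -1.   ] F [-3.6  0.2  8.5] open 0.0002 q6 -0.97
shift(tool) [-0.0007 -0.0003 -0.0001] then turn z deg -0.8
t: 16.6
tool_pos: [0.6471, -0.0223, 0.0384]
tool_rot: [0.424, 3.111, -0.0]
contact_force: [-0.3, 0.5, -0.1]
opening: -0.0001
t 16.6 pos [ 0.6471 -0.0223  0.0384] r 0.0982 ring 213.2 phi 164.5 tilt [ 0.002 -0.    -1.   ] F [-0.3  0.5 -0.1] open -0.0001 q6 -1.45
shift(tool) [ 0.0007 -0.0004  0.0134] then turn z deg -0.9
```

```bash
python3 -m jog '[0,0.0005,0,0.005,0,0,0, 0,0,0,0.004,0,0,0, 0,0,0,0.003,0,0,0, 0,0,0,0.0012,0,0,0, 0,0,0,0.0006,0,0,0, 0,0,0,0.0004,0,0,0, 0,0,0,0,0,0,0]'; python3 go.py 213 0.025
python3 -m jog '[0,0,0,-0.01,0,0,0, 0,0,0,-0.03,0,0,0, 0,0,0,-0.05,0,0,0, 0,0,0,-0.05,0,0,0, 0,0.045,0,0,0,0,0, 0,0.045,0,0,0,0,0, 0,0.02,0,0,0,0,0, 0,0,0,0,0,0,0]'; python3 - <<'E'
from station import ctrl
import cv2,numpy as np
for n in ("wrist","top"):
    p=ctrl.get_image(n); cv2.imwrite(f"pics/{n}2.png",p["image"])
    o=ctrl.get_obs(); print(n,o["tool_pos"])
E
```

```text
t: 17.48
tool_pos: [0.646, -0.0216, 0.0249]
tool_rot: [-0.421, -3.112, 0.0]
contact_force: [-4.3, -0.1, 7.5]
opening: -0.0
t 17.48 pos [ 0.646  -0.0216  0.0249] r 0.0969 ring 213.5 phi 164.6 tilt [-0.001 -0.    -1.   ] F [-4.3 -0.1  7.5] open -0.0 q6 -1.45
shift(tool) [-0.0006 -0.0008 -0.0001] then turn z deg -0.8
t: 18.48
tool_pos: [0.5394, 0.008, 0.164]
tool_rot: [0.421, 3.112, -0.0]
contact_force: [1.1, 0.3, 0.2]
opening: -0.0002
wrist [0.54031201 0.00768612 0.16421865]
top [0.5407827  0.00747786 0.16422131]
```

View pics/wrist2.png

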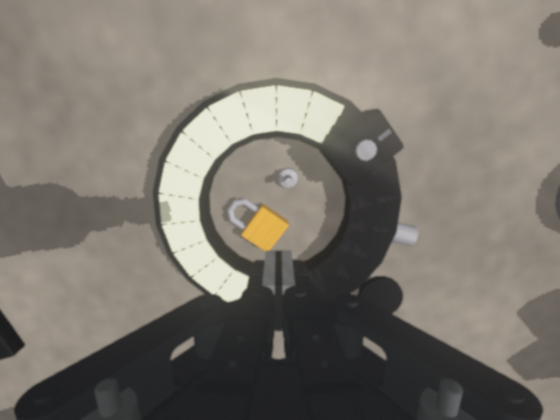

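The wrist view shows all seven tiles with thin, even seams around the row. The padlock (265, 228) and thumbscrew (288, 178) are in place. I'll back off and check flushness and displacement with a clear view.

```bash
python3 -m jog '[0,0,-0.05,-0.01,0,0,0, 0,0,-0.05,-0.01,0,0,0, 0,0,-0.05,-0.01,0,0,0, 0,0,-0.05,0,0,0,0, 0,0,-0.05,0,0,0,0, 0,0,-0.05,0,0,0,0, 0,0,-0.05,0,0,0,0, 0,0,-0.03,0,0,0,0, 0,0,0,0,0,0,0]'; python3 - <<'E'
from station import ctrl
from fit import fit
import cv2,numpy as np
ims=[]
for n in ("top","scene"):
    p=ctrl.get_image(n); print(n,fit(p,[.552,.002,132.4]))
    for t in ("lens_cap","padlock","thumbscrew","mannequin"): print(t,[(np.round(b["box"]).tolist(),round(b["p"],2)) for b in ctrl.boxes_of(t,p)[:1]])
    cv2.imwrite(f"pics/{n}3.png",p["image"]); o=cv2.imread(f"pics/{n}0.png")
    c=(slice(165,285),slice(228,348)) if n=="top" else (slice(165,275),slice(235,345))
    ims.append(np.hstack([cv2.resize(i[c],(400,300*1),interpolation=cv2.INTER_CUBIC) for i in (o,p["image"])]))
cv2.imwrite("pics/cmp.png",np.vstack(ims)); print(ctrl.get_obs()["t"])
E
```

```text
t: 19.7
tool_pos: [0.4388, -0.3613, 0.1937]
tool_rot: [0.427, 3.112, -0.0]
contact_force: [-0.0, 0.0, 0.7]
opening: -0.0001
top (array([5.52871740e-01, 1.90548581e-03, 1.32477927e+02]), np.float64(242.5), np.float32(2318.0))
lens_cap [([254.0, 170.0, 25.0, 21.0], 0.9)]
padlock [([296.0, 218.0, 21.0, 22.0], 0.84)]
thumbscrew [([288.0, 225.0, 110.0, 103.0], 0.44)]
mannequin [([91.0, 252.0, 56.0, 31.0], 0.81)]
scene (array([5.53165318e-01, 3.13992523e-03, 1.32513892e+02]), np.float64(143.875), np.float32(1246.0))
lens_cap [([267.0, 258.0, 23.0, 20.0], 0.67)]
padlock [([280.0, 207.0, 14.0, 20.0], 0.64)]
thumbscrew [([301.0, 213.0, 8.0, 6.0], 0.37)]
mannequin [([422.0, 308.0, 46.0, 48.0], 0.72)]
20.2
```

View pics/cmp.png

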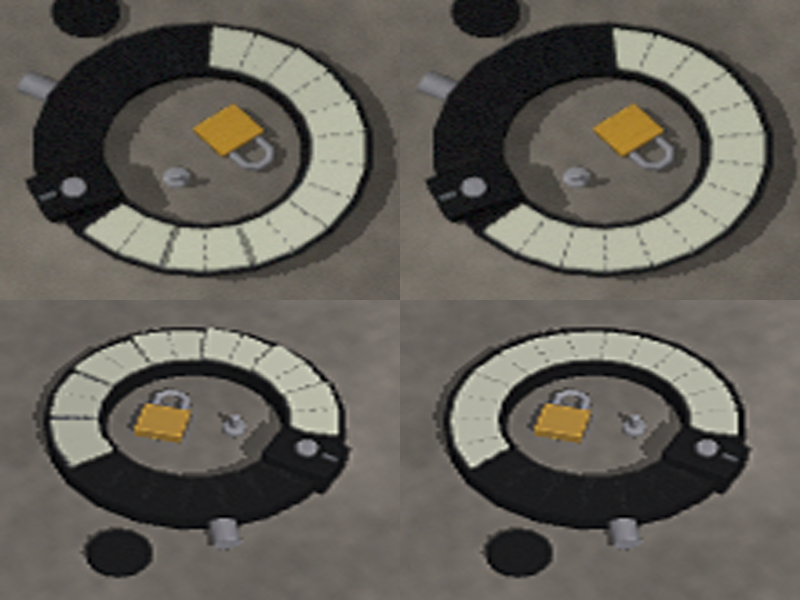

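The before/after pair shows all the stepped edges gone and the tile row smooth inside the rims in both views. The light, padlock, thumbscrew and lens cap sit where they were, and the arm is clear, so I'm handing in.

```bash
python3 -c "
from station import ctrl
print(ctrl.finish_job())"
```

```text
the job is handed in; nothing more can be done
None
```

I pressed all seven lens tiles down flush, in order from the power box round to the last one, and handed the job in at about 20 s of the 53 s allowed. I did not keep the fingertips sliding along the row. I pressed each tile near its raised end with the shut fingertips, then lifted about 20 mm to reach the next one.

- **Pressing:** Each tile bottomed out with the fingertips at 24.8–24.9 mm, against 25 mm for flush. I pressed with about 6–8.5 N. Sideways force while pressing reached about 4.7 N.
- **Tiles afterwards:** In the before and after pictures from both cameras, the stepped tile edges are gone and the row lies smooth within the rims. I had no direct reading of the tile angles.
- **Light:** The top camera puts it within 0.2 mm and 0.1° of where it started. The scene camera's fit differed by about 2 mm before and after, but the raised tiles affected its first fit.
- **Other things:** The padlock, thumbscrew, lens cap and mannequin look unmoved. The network missed the thumbscrew in the final top view, but it is plain in the picture. I did not compare the tape roll, screwdriver and battery pack afterwards; the arm never went down near them.

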